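Load the label roll into the desk dispenser

ROBOT

A 6-joint arm with a two-finger parallel gripper is mounted at the origin on the work surface. World frame = base frame: x ahead of the robot, y to its left, z up, the work surface at z = 0. Lengths are in m, angles in rad, forces in N, time in s.
With the tool pointing down it reaches from about 0.35 to 0.975 m from the base axis. Payload 4.9 kg.
Tool frame: the origin (TCP) lies on the centre line of the jaws, within the pads' length; the fingertips stand 14 mm ahead of it and the grasp point (between the pads) lies 5 mm behind it; y points along the fingers, z is the direction in which the jaws open and shut, and the axes are right-handed (so a half turn about y gives the same grasp; the last joint's range is limited). The gripper opens to 85 mm and grips with 20 to 120 N. Pads are 22 mm wide; open, the fingers measure 114 mm over their backs; the gripper's body (76 mm by 85 mm) begins 54 mm behind the grasp point. The pads swing forward as they close: fully open they stand 13 mm farther back than shut.
Start: joints at [-1.302, 0.053, 1.613, -0, 1.476, -0.119], TCP at [0.236, -0.579, 0.245] pointing down, gripper open.
Joint ranges: [-3.01, 3.01], [-1.01, 2.22], [0.06, 2.58], [-1.02, 4.17], [0.09, 2.62], [-3.14, 3.14]. Speed limits (rad/s): [2.57, 2.57, 3.14, 3.14, 3.14, 3.14].

INTERFACE

Orientations are given as a rotation vector (axis times angle).
In Python, from station import ctrl gives the robot as it stands.
- The arm moves only by the tool servo_tool, never from a script. Its arguments are lists of equal length, an entry for each row: "delta_pos": the shift along the tool's x, y, z in m, a list of three; "dr": the turn, a rotation vector about the tool's x, y, z in degrees, a list of three; "grip": the opening, from 0 (shut) to 1 (fully open). In form: {"delta_pos": [[x, y, z], ...], "dr": [[rx, ry, rz], ...], "grip": [grip, ...]}. A call has 1 to 5 rows; each row shifts and turns the pose as measured when the row begins, along the tool's axes as they then stand; what a row does not reach is not made up. A row lasts 1/8 s, in which the tool goes at most 62.5 mm and 10.7 degrees, less where a joint would pass 70% of its speed; a pose out of reach is approached as far as the arm can. A call is refused whole if a number of a shift passes 0.0625 or a number of a turn 10.7, either way. A call with a gripper value outside its range is refused whole. The fingers move at their own pace and stop on an object; "grip_force" is the grip in N (left out, the last holds). Time passes only in rows, so rows that do not move let the fingers close. It gives the time, the measured TCP pose, the force and the opening at its end, in the units of the state.
- ctrl.get_obs(): the state, without advancing time (a new reading comes with each control period).
- ctrl.get_image(name): name is "side" or "top"; returns the picture (384x512x3 uint8, red, green, blue); there is no depth.
- ctrl.camera_params(name): a dict with "fovy" (degrees; the focal length in pixels is half the picture's height over the tangent of half this angle, whatever the lens; pixels are square), "cx", "cy" (the principal point, pixels), "eye" and "rotation" of the camera in the world. Camera axes: x right, y down, z forward; pixel columns grow to the right and rows downward; lengths in m; the calibration is good to about 2 mm. A picture is of the moment at which its call begins. camera_params takes no time and is no camera call.
- ctrl.finish_job(): hands the job in, once; it reports no verdict.
Trained networks look in the newest picture that a camera, given by its name, has taken for a name from the list of things; names that differ only in an ending like _2 or _b are one class to them, and where a whole thing is asked for, a point or a joint stands for the part that bears it (a point fixed in the world has none). Each returns a list of dicts, best first, with "score" (0 to 1); they miss things now and then, are a little off and sometimes report something else, mostly with a low value. They report only what shows in the picture. A call takes as long as a camera call. They do not tell look-alikes from the thing itself.
- ctrl.masks_of(camera, label): "pixels" (384x512 bool, what is visible of it) and "extent" ([left, top, right, bottom] in pixels, round what is visible of it).
The state is a dict: "t": time; "q": joint angles; "dq": joint speeds; "effort": joint torques, N m; "tool_pos": TCP position; "tool_rot": TCP orientation; "contact_force": force on the tool from outside, world axes, zero at the start; "wrist_torque": the same for the moment, N m; "opening": finger opening in m.
Only numpy, scipy, OpenCV 4.12 (cv2) and the standard library are available. Lean on these libraries where they do the work, as an engineer would, in place of code of your own. Each camera call takes 0.05 s, during which the arm holds its last target.

TASK

Load the roll of blank labels into the desk dispenser: take the roll with its spring-loaded spindle from the rest, push the spring in against one of the stand's two cups until the spindle fits between the cheeks, bring it in line and let it out, so that both ends sit fully home in their cups. Nobody knows exactly how far the spindle stands out of the roll, so feel your way: do not ram it against the stand or drive the spring hard against its stop (use less than 15 N), and leave the carton, the stamp and the cardboard ring where they are.

Things in the scene. Friction and masses are not known exactly. Their poses are not given: they have to be found in the camera images.
- spindle: Loose roll of white labels, 44 mm diameter, 52 mm wide, stuck tight on its spindle, about 230 g in all, lying level in the rest. Origin: roll centre, on the axis; local y is the axis. Gripped from above across the axis. Spindle, free length 154 mm: from its own middle a grey sleeve, 18 mm thick, reaches to y = +46 and -46, a steel plunger to +77, a rigid grey stub to -77.
- roll_mid (a point): Centre of the roll (the same point and axes as the spindle's). The spindle's own middle lies up to 18 mm from it along y, either way, differently each time; this is not measured. Plunger and stub are 12 mm thick, narrowing to 10 mm over the last 2 mm. The plunger yields to 2.1 N to start, then 0.7 N per mm (10.5 N at 12 mm), to a hard stop at 14 mm (11.9 N).
- stand: Fixed dispenser stand. Origin under the middle of its base plate (100 x 176 x 12 mm); local y points to the left cheek, -x to the robot's side. Two upright white cheeks, x -16 to +16, 14 mm thick, tops 102 mm above the table, inner faces at y = -67 and +67, each with a cup. Open before, behind and above the cheeks but for a bar 22 mm above the table at the -x edge.
- cup_left (a point): Centre of the floor of the left cup, at y = +75, z = +80 of the stand (axes as the stand's): a blind round hole in the cheek's inner face, 16 mm diameter, 8 mm deep, mouth bevelled 1 mm. The cup floors are 150 mm apart: the seated plunger is in by 4 mm, and must be in by more than 12 mm for the stub to pass inside the other cheek.
- cup_right (a point): Centre of the floor of the right cup, at y = -75, z = +80 of the stand; the same hole, facing the left one. Axes as the stand's.
- rest: Fixed black plastic tray, 90 x 100 x 8 mm, origin under its centre, with two V-notched supports, 8 mm thick, at local y = -22 and +22, up to 42 mm above the table, which carry the roll with its axis 50 mm above the table. Between the supports (36 mm clear along y) nothing stands above 8 mm.
- carton: Bystander: closed cardboard carton 90 x 130 x 70 mm, origin at the centre of its underside.
- stamp: Bystander: wooden hand stamp 38 mm diameter, 60 mm tall, origin at the centre of its underside.
- core: Bystander: cardboard ring 80 mm diameter, 40 mm tall, lying flat, origin at the centre of its underside.
Mind the look-alikes: they are no part of the job. What is meant by the stand is not pink, and is the larger of those in its own colour.

How it is judged:
On the way:
1. the spindle is lifted clear of the rest (height (world z) of spindle above 0.07 m and contact force between spindle and rest below 0.01 N), for 0.2 s.
At the end, for the whole second after the job is handed in: The spindle hangs clamped by its spring between the two cups, either way round: roll centre within 3.5 mm of the line through the cups (across it and in height) and within 24 mm of the middle along it, axis within 0.03 rad of that line, pressing on the stand with over 6 N, released and at rest (x of spindle in the frame of stand between -0.0035 and 0.0035 m and y of spindle in the frame of stand between -0.024 and 0.024 m and z of spindle in the frame of stand between 0.0765 and 0.0835 m and angle between the y axis of spindle and the y axis of stand, either way round below 0.03 rad and contact force between spindle and stand above 6 N and linear speed of spindle below 0.02 m/s and angular speed of spindle below 0.3 rad/s and contact force between spindle and the fingers below 0.01 N); the robot touches nothing.
It fails at once if while gripped, the spindle presses on the stand with more than 30 N, all contacts added up (contact force between spindle and stand above 30 N and contact force between spindle and the fingers above 10 N).
It fails at once if while gripped and still askew in the stand, the spindle presses on it with more than 22 N (contact force between spindle and stand above 22 N and contact force between spindle and the fingers above 10 N and angle between the y axis of spindle and the y axis of stand, either way round above 0.08 rad).
It fails at once if the robot itself presses on the stand with more than 20 N (contact force between the arm and stand above 20 N).
It fails at once if the carton, the stamp or the cardboard ring is moved more than 15 mm (distance of any of carton, stamp, core from where it was at the start of the episode above 0.015 m).
It also fails if it takes over 72 s, if anything falls off the work surface, if the arm or the gripper's body presses on something with over 40 N, if the wrist force passes 120 N, or if a joint passes its speed limit or range.

## Working session

There is one attempt and no reset: what is moved stays moved. The work goes in short steps, Python scripts to look and compute and a tool call to move; the robot and the scene stay as the last step left them, time stands still between calls to the robot, and variables do not carry over. Pictures are saved under pics/ and viewed, and the job is handed in when it is done.

Besides the shell and the picture viewer there is one more tool, called after ">>>" in YAML: its name, and indented under it one key for each argument. servo_tool: Moves the arm, as the interface text tells. Its arguments: {"type":"object","properties":{"delta_pos":{"type":"array","items":{"type":"array","items":{"type":"number"}}},"dr":{"type":"array","items":{"type":"array","items":{"type":"number"}}},"grip":{"type":"array","items":{"type":"number"}},"grip_force":{"type":"number"}},"required":["delta_pos","dr","grip"]}

```bash
ls; mkdir -p pics
cat > h.py <<'E'
from station import ctrl
import numpy as np, cv2
from scipy.spatial.transform import Rotation as R
E
python3 - <<'E'
from h import *
for n in ("top","side"):
    im=ctrl.get_image(n); cv2.imwrite(f"pics/{n}0.png",im[:,:,::-1]); print(n,ctrl.camera_params(n))
    for l in ("spindle","stand","rest","carton","stamp","core"):
        for d in ctrl.masks_of(n,l): print(l,round(d["score"],2),d["extent"],d["pixels"].sum())
o=ctrl.get_obs(); print(o)
print(R.from_rotvec(o["tool_rot"]).as_matrix().round(3))
E
```

```text
pics
top {'fovy': 50.858082832197795, 'cx': 266.3872941945506, 'cy': 183.3508039312412, 'eye': array([ 0.3995831 , -0.08395747,  1.17381235]), 'rotation': array([-2.14081361,  2.15399201, -0.12085737])}
spindle 0.89 [158.2, 173.3, 207.4, 190.8] 434
stand 0.9 [363.7, 195.8, 439.1, 233.4] 2291
stand 0.68 [282.6, 242.3, 328.6, 275.1] 1070
stand 0.63 [282.0, 170.9, 347.4, 219.6] 2171
rest 0.98 [164.6, 164.9, 201.3, 204.0] 606
carton 0.62 [143.5, 100.1, 198.7, 139.1] 1721
stamp 0.57 [281.6, 165.8, 348.6, 217.6] 2134
stamp 0.52 [231.0, 116.8, 246.2, 130.0] 156
core 0.81 [302.6, 100.6, 326.5, 125.8] 236
core 0.68 [281.3, 167.7, 347.3, 218.6] 2218
side {'fovy': 49.67976790669525, 'cx': 256.5394502833128, 'cy': 190.33912454644755, 'eye': array([ 0.5280546 , -0.82876414,  0.61416089]), 'rotation': array([-2.18470554,  0.03703167, -0.00300102])}
spindle 0.71 [247.6, 134.5, 263.5, 166.4] 342
stand 0.96 [181.5, 286.2, 243.8, 383.4] 4833
stand 0.92 [214.3, 193.2, 289.9, 294.9] 3590
stand 0.8 [142.4, 212.9, 180.8, 275.2] 1641
rest 0.71 [237.9, 154.3, 273.2, 169.3] 483
carton 0.91 [304.9, 124.3, 340.5, 168.5] 1421
stamp 0.51 [324.4, 174.2, 339.8, 198.8] 249
core 0.58 [343.0, 229.7, 381.5, 271.2] 1183
{'t': 0.7, 'q': array([-1.30198307e+00,  5.26667287e-02,  1.61284826e+00,  2.01117389e-05,
        1.47597836e+00, -1.19027641e-01]), 'dq': array([ 0.00070472, -0.00120134,  0.00020651,  0.00040648,  0.0005749 ,
        0.00055375]), 'effort': array([ 5.39894809e-04, -3.93557239e+01, -3.70367503e+01, -1.09414873e-04,
        4.56540083e-04, -3.72776498e-06]), 'tool_pos': array([ 0.23636083, -0.57859286,  0.24535517]), 'tool_rot': array([-0.39448394,  2.00874593, -2.0089456 ]), 'contact_force': array([-0.01352383,  0.34975212, -0.57676119]), 'wrist_torque': array([-0.02348833,  0.0263654 ,  0.01172788]), 'opening': 0.08541625282684678}
[[-0.926  0.     0.378]
 [-0.378 -0.    -0.926]
 [-0.    -1.     0.   ]]
```

View pics/top0.png

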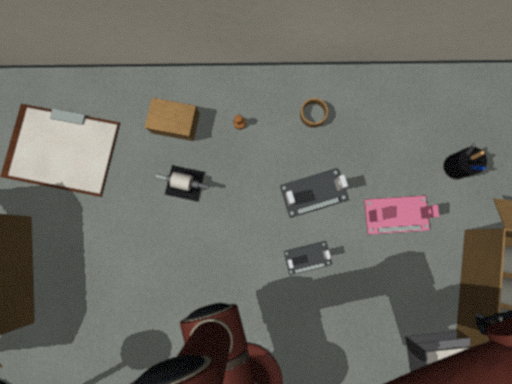

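View pics/side0.png

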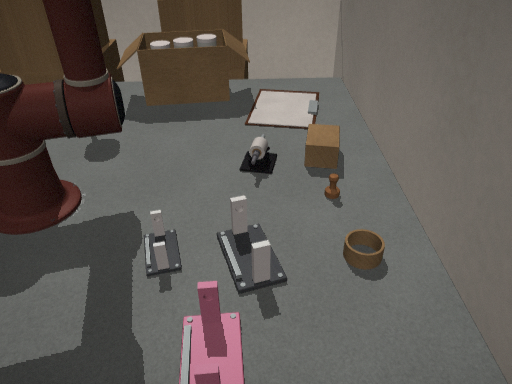

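The stand that's meant is the larger dark one: top view ≈(315,193), side view ≈(251,245). The roll and rest are at top ≈(184,182) and side ≈(259,150). I'll crop these for more precision.

```bash
cat >> h.py <<'E'
def cam(n):
    p=ctrl.camera_params(n); f=192/np.tan(np.radians(p["fovy"])/2)
    return p["eye"],R.from_rotvec(p["rotation"]).as_matrix(),f,p["cx"],p["cy"]
C={n:cam(n) for n in("top","side")}
def proj(n,P):
    e,M,f,cx,cy=C[n]; q=(np.atleast_2d(P)-e)@M
    return q[:,:2]/q[:,2:]*f+[cx,cy]
def ray(n,uv,z):
    e,M,f,cx,cy=C[n]; d=M@np.array([(uv[0]-cx)/f,(uv[1]-cy)/f,1]); return e+d*(z-e[2])/d[2]
def crop(n,im,x0,y0,x1,y1,s,name):
    c=cv2.resize(im[y0:y1,x0:x1,::-1],None,fx=s,fy=s,interpolation=cv2.INTER_CUBIC); cv2.imwrite("pics/"+name,c)
E
python3 - <<'E'
from h import *
print(proj("top",[[.5,-.2,0],[.6,-.2,0],[.5,-.1,0]]),proj("side",[[.5,-.2,0],[.6,-.2,0]]))
print(ray("top",(314.5,193),0.01),ray("top",(183,181),.05),ray("side",(256,152),.05),ray("side",(251,258),.01))
t=cv2.imread("pics/top0.png")[:,:,::-1]; s=cv2.imread("pics/side0.png")[:,:,::-1]
crop("top",t,270,155,370,230,8,"t_stand.png"); crop("top",t,145,150,225,210,10,"t_roll.png")
crop("side",s,205,185,305,295,5,"s_stand.png"); crop("side",s,225,125,295,180,10,"s_roll.png")
E
```

```text
[[312.74045115 200.53315966]
 [312.06750615 166.63278398]
 [278.3625252  200.7555305 ]] [[238.19057638 257.52694437]
 [285.94026551 256.18153221]]
[ 0.52095372 -0.20452206  0.01      ] [0.55329178 0.16884335 0.05      ] [0.54729679 0.15173153 0.05      ] [ 0.52676965 -0.21265625  0.01      ]
```

View pics/t_stand.png

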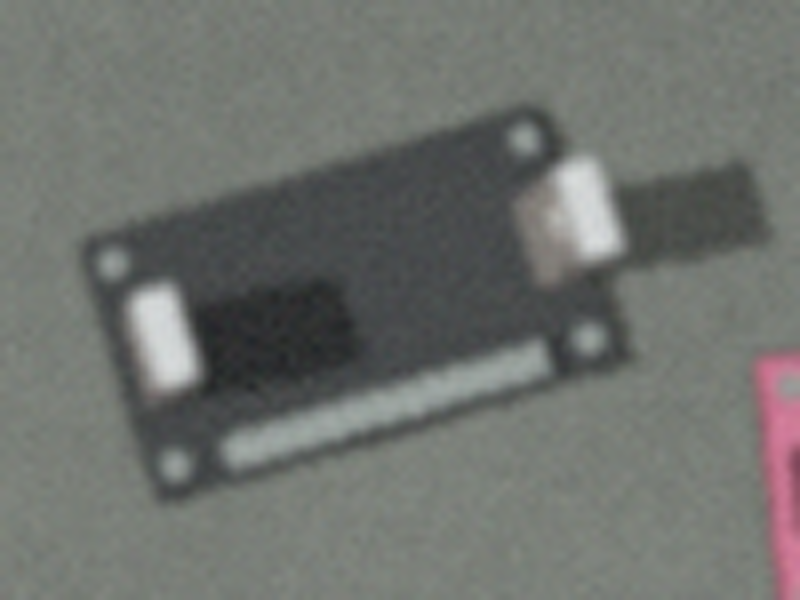

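View pics/t_roll.png

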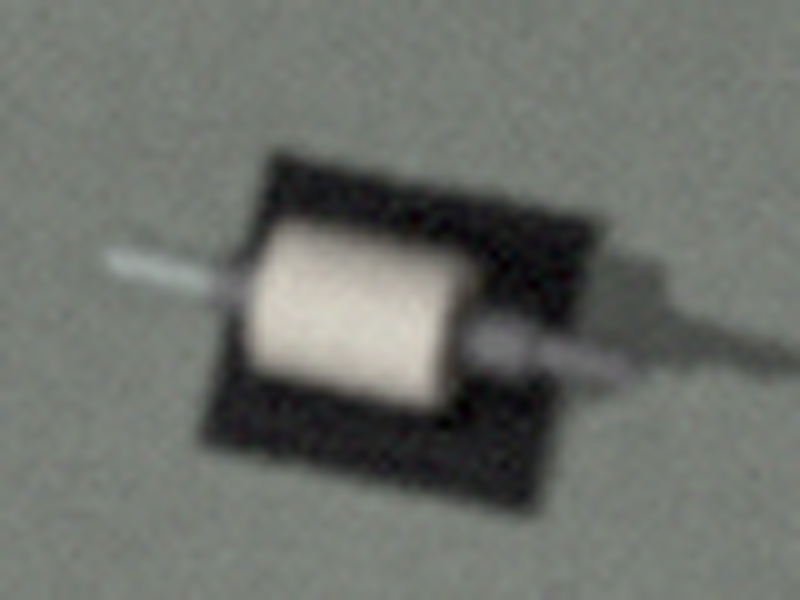

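View pics/s_stand.png

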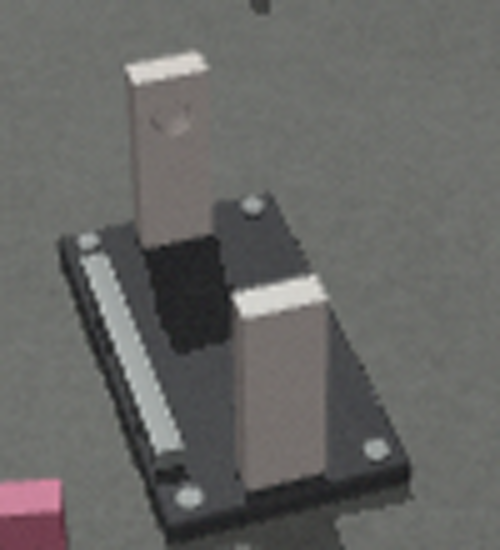

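View pics/s_roll.png

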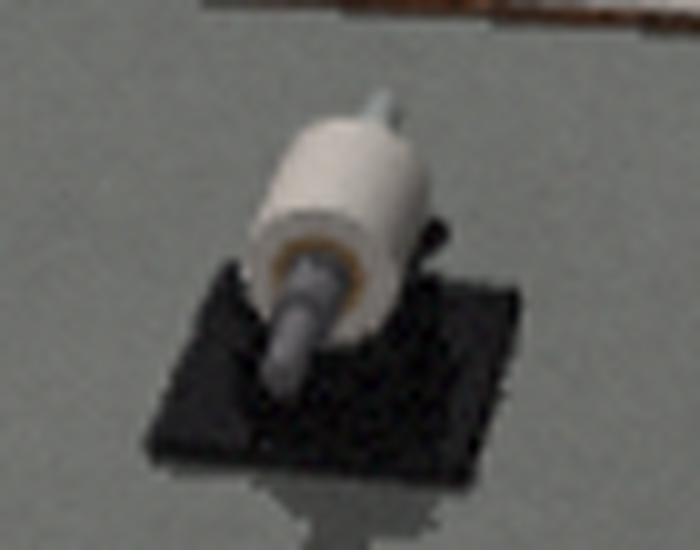

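```bash
cat > fit.py <<'E'
from h import *
from scipy.optimize import least_squares
def fit(pts,x0):
    # pts: cam -> list (local xyz mm, px)
    def res(p,sep=False):
        r=[]
        for n,l in pts.items():
            L=np.array([a for a,b in l])/1000.; U=np.array([b for a,b in l])
            c,s=np.cos(p[2]),np.sin(p[2])
            W=L@np.array([[c,-s,0],[s,c,0],[0,0,1]]).T+[p[0],p[1],0]
            r.append(proj(n,W)-U)
        return r if sep else np.vstack(r).ravel()
    s=least_squares(res,x0,loss="soft_l1",f_scale=.7); 
    return s.x,res(s.x,True)
T=lambda u,v:(270+u/8,155+v/8)
S=lambda u,v:(205+u/5,185+v/5)
o=-0.5 
top=[((16,81,102),T(125,295)),((16,67,102),T(180,280)),((-16,67,102),T(205,380)),((-16,81,102),T(150,395)),
((16,-67,102),T(550,170)),((16,-81,102),T(597,150)),((-16,-81,102),T(628,250)),((-16,-67,102),T(582,265)),
((50,88,12),T(80,240)),((-50,-88,12),T(635,355)),((-50,88,12),T(160,505)),((50,-88,12),T(555,97))]
side=[((-16,81,102),S(125,68)),((16,81,102),S(195,50)),((16,67,102),S(210,65)),((-16,67,102),S(133,85)),
((-16,-67,102),S(232,292)),((16,-67,102),S(317,275)),((16,-81,102),S(328,298)),((-16,-81,102),S(240,315)),
((-16,67,12),S(143,248)),((16,67,12),S(215,232)),((-16,-81,12),S(243,490)),((16,-81,12),S(325,470)),((0,67,80),S(172,120)),
((-50,88,12),S(62,238)),((-50,-88,12),S(170,525)),((50,-88,12),S(410,468)),((50,88,12),S(270,195))]
half=lambda l:[(a,(b[0]-.5,b[1]-.5)) for a,b in l]
for nm,d in (("both",{"top":half(top),"side":half(side)}),("top",{"top":half(top)}),("side",{"side":half(side)})):
    p,r=fit(d,[.52,-.205,.3]); print(nm,p.round(4),[ (np.abs(a).mean(0).round(2),a.mean(0).round(2)) for a in r])
    if nm=="both": print(r[0].round(1).tolist(), r[1].round(1).tolist())
T=lambda u,v:(145+u/10-.5,150+v/10-.5); S=lambda u,v:(225+u/10-.5,125+v/10-.5)
rest={"top":[((45,50,8),T(275,150)),((45,-50,8),T(605,215)),((-45,-50,8),T(540,515)),((-45,50,8),T(205,442))],
"side":[((-45,-50,8),S(148,450)),((45,-50,8),S(468,480)),((45,50,8),S(520,290)),]}
p,r=fit(rest,[.55,.165,-.2]); print("rest",p.round(4),[a.round(1).tolist() for a in r])
# roll axis points, z=.05
for nm,a in (("tipL",T(105,258)),("tipR",T(632,372)),("rollL",T(256,297)),("rollR",T(455,332)),("sleeveR",T(537,347)),("sleeveL?",T(215,282))):
    print(nm,ray("top",a,.05).round(4))
for nm,a in (("tipR",S(278,390)),("tipL",S(385,93)),("rollR",S(318,268))): print("side",nm,ray("side",a,.05).round(4))
E
python3 fit.py
```

```text
both [ 0.5234 -0.2003  0.2881] [(array([0.81, 0.45]), array([-0.54,  0.03])), (array([0.42, 0.5 ]), array([-0.  ,  0.23]))]
[[0.5, 0.2], [-1.4, 0.6], [-0.9, -0.5], [0.9, -0.8], [0.2, -0.2], [-0.6, 0.8], [-0.8, -0.3], [-0.0, -0.7], [-0.6, -0.0], [-1.3, 0.9], [-0.4, -0.0], [-2.1, 0.4]] [[-0.0, -0.3], [0.6, 0.4], [-0.4, 1.1], [0.2, 0.1], [-0.2, 0.5], [-0.6, 0.1], [-0.2, 0.4], [0.5, 0.9], [0.1, 0.4], [-0.4, 0.5], [0.7, 0.6], [0.1, 0.6], [0.2, -0.0], [-1.1, -0.3], [-0.8, 0.7], [0.8, -0.7], [0.3, -1.0]]
top [ 0.5234 -0.2018  0.2894] [(array([0.67, 0.45]), array([0.  , 0.02]))]
side [ 0.5233 -0.1994  0.2876] [(array([0.42, 0.41]), array([-0.01, -0.07]))]
rest [ 0.5543  0.1719 -0.2061] [[[0.0, -0.1], [0.2, 0.0], [-0.1, 0.0], [-0.0, 0.6]], [[-0.2, -0.1], [0.4, -0.3], [0.3, 0.3]]]
tipL [0.5701 0.2486 0.05  ]
tipR [0.5366 0.0988 0.05  ]
rollL [0.5587 0.2055 0.05  ]
rollR [0.5483 0.149  0.05  ]
sleeveR [0.5439 0.1257 0.05  ]
sleeveL? [0.563  0.2172 0.05  ]
side tipR [0.5361 0.0925 0.05  ]
side tipL [0.5706 0.257  0.05  ]
side rollR [0.5482 0.1555 0.05  ]
```

```bash
cat >> h.py <<'E'
def state():
    o=ctrl.get_obs(); M=R.from_rotvec(o["tool_rot"]).as_matrix()
    a=np.degrees(np.arctan2(M[1,2],M[0,2])); return o,M,a
def Mt(a):
    a=np.radians(a); z=[np.cos(a),np.sin(a),0]; x=[np.sin(a),-np.cos(a),0]; return np.array([x,[0,0,-1],z]).T
def plan(P,a,step=.06,turn=10.5,nmax=5):
    o,M,a0=state(); p=o["tool_pos"].copy(); P=np.array(P,float); pr,tr=[],[]
    D=np.linalg.norm(P-p); n=max(1,int(np.ceil(max(D/step,abs(a-a0)/turn))))
    print("t",round(o["t"],2),"pos",p.round(4),"a",round(a0,2),"tilt",(M[:,1]+[0,0,1]).round(3),"F",o["contact_force"].round(2),"rows",n)
    d=(P-p)/n; M0=M
    for i in range(min(n,nmax)):
        f0,f1=i/n,(i+1)/n
        A=M if i==0 else Mt(a0+(a-a0)*f0); B=Mt(a0+(a-a0)*f1)
        pr.append((A.T@d).round(4).tolist()); tr.append(np.degrees(R.from_matrix(A.T@B).as_rotvec()).round(2).tolist())
    print(pr);print(tr)
def stand2w(l,p=(.5234,-.2005,.288)):
    c,s=np.cos(p[2]),np.sin(p[2]); return np.array([p[0]+c*l[0]-s*l[1],p[1]+s*l[0]+c*l[1],l[2]])
E
python3 -c "
from h import *
plan([.5543,.1719,.2],-11.8)"
```

```text
t 0.7 pos [ 0.2364 -0.5786  0.2454] a -67.78 tilt [ 0. -0.  0.] F [-0.01  0.35 -0.58] rows 14
[[-0.0413, 0.0032, -0.041], [-0.0441, 0.0032, -0.0381], [-0.0466, 0.0032, -0.0349], [-0.0489, 0.0032, -0.0316], [-0.051, 0.0032, -0.0281]]
[[-0.01, -4.0, -0.0], [0.0, -4.0, 0.0], [0.0, -4.0, 0.0], [0.0, -4.0, 0.0], [0.0, -4.0, 0.0]]
```

>>> servo_tool:
  delta_pos:
    - [-0.041,0.003,-0.041]
    - [-0.044,0.003,-0.038]
    - [-0.047,0.003,-0.035]
    - [-0.049,0.003,-0.032]
    - [-0.051,0.003,-0.028]
  dr:
    - [0,-4,0]
    - [0,-4,0]
    - [0,-4,0]
    - [0,-4,0]
    - [0,-4,0]
  grip: [1,1,1,1,1]
  grip_force: 80

```text
t: 1.32
tool_pos: [0.3505, -0.306, 0.2302]
tool_rot: [-0.693, 1.786, -1.791]
contact_force: [-0.1, -0.5, 0.5]
opening: 0.0853
```

```bash
python3 -c "
from h import *
plan([.5543,.1719,.2],-11.8)"
```

```text
t 1.32 pos [ 0.3505 -0.306   0.2302] a -47.55 tilt [ 0.002 -0.002  0.   ] F [-0.08 -0.46  0.48] rows 9
[[-0.0525, 0.0033, -0.0239], [-0.0541, 0.0034, -0.0202], [-0.0553, 0.0034, -0.0164], [-0.0563, 0.0034, -0.0125], [-0.0571, 0.0034, -0.0086]]
[[-0.16, -3.97, -0.02], [0.0, -3.97, 0.0], [0.0, -3.97, 0.0], [0.0, -3.97, 0.0], [0.0, -3.97, 0.0]]
```

>>> servo_tool:
  delta_pos:
    - [-0.0525,0.003,-0.024]
    - [-0.054,0.003,-0.02]
    - [-0.055,0.003,-0.0165]
    - [-0.056,0.003,-0.0125]
    - [-0.057,0.003,-0.0085]
  dr:
    - [-0.15,-4,0]
    - [0,-4,0]
    - [0,-4,0]
    - [0,-4,0]
    - [0,-4,0]
  grip: [1,1,1,1,1]

```text
t: 1.95
tool_pos: [0.4646, -0.0318, 0.2168]
tool_rot: [-0.944, 1.54, -1.551]
contact_force: [1.3, -0.9, 0.4]
opening: 0.0856
```

```bash
python3 -c "
from h import *
plan([.5543,.1719,.2],-11.8)"
```

```text
t 1.95 pos [ 0.4646 -0.0318  0.2168] a -26.96 tilt [ 0.007 -0.003  0.   ] F [ 1.26 -0.87  0.43] rows 4
[[-0.0556, 0.0042, -0.0031], [-0.0557, 0.0042, 0.0006], [-0.0555, 0.0042, 0.0043], [-0.0551, 0.0042, 0.0079]]
[[-0.43, -3.79, -0.01], [0.0, -3.79, 0.0], [0.0, -3.79, 0.0], [0.0, -3.79, 0.0]]
```

>>> servo_tool:
  delta_pos:
    - [-0.0555,0.004,-0.003]
    - [-0.0555,0.004,0.0005]
    - [-0.0555,0.004,0.0045]
    - [-0.055,0.004,0.008]
    - [0,0,0]
  dr:
    - [-0.4,-3.8,0]
    - [0,-3.8,0]
    - [0,-3.8,0]
    - [0,-3.8,0]
    - [0,0,0]
  grip: [1,1,1,1,1]

```text
t: 2.58
tool_pos: [0.5565, 0.1829, 0.2014]
tool_rot: [-1.11, 1.344, -1.35]
contact_force: [-0.2, -0.6, -0.4]
opening: 0.0855
```

```bash
python3 -c "
from h import *
plan([.5543,.1719,.1],-11.8)"
```

```text
t 2.58 pos [0.5565 0.1829 0.2014] a -10.88 tilt [ 0.004 -0.001  0.   ] F [-0.23 -0.59 -0.43] rows 2
[[0.0056, 0.0507, -0.0003], [0.0056, 0.0507, -0.0]]
[[-0.24, 0.46, -0.01], [0.0, 0.46, 0.0]]
```

>>> servo_tool:
  delta_pos:
    - [0.0112,0.04,0]
    - [0,0.04,0]
    - [0,0,0]
  dr:
    - [-0.24,0.9,0]
    - [0,0,0]
    - [0,0,0]
  grip: [1,1,1]

```text
t: 2.95
tool_pos: [0.5551, 0.1706, 0.1214]
tool_rot: [-1.103, 1.358, -1.361]
contact_force: [-0.5, -0.1, 0.2]
opening: 0.0854
```

Run:
```python
from h import *
plan([.5543,.1719,.045],-11.8,step=.03)
im=ctrl.get_image("side"); crop("side",im,215,85,305,175,8,"s1.png")
im=ctrl.get_image("top"); crop("top",im,145,140,225,210,8,"t1.png")
```

```text
t 2.95 pos [0.5551 0.1706 0.1214] a -11.83 tilt [ 0.003 -0.001  0.   ] F [-0.46 -0.1   0.21] rows 3
[[-0.0004, 0.0255, -0.0004], [-0.0004, 0.0255, -0.0004], [-0.0004, 0.0255, -0.0004]]
[[-0.15, -0.01, 0.0], [0.0, -0.01, 0.0], [0.0, -0.01, 0.0]]
```

View pics/s1.png

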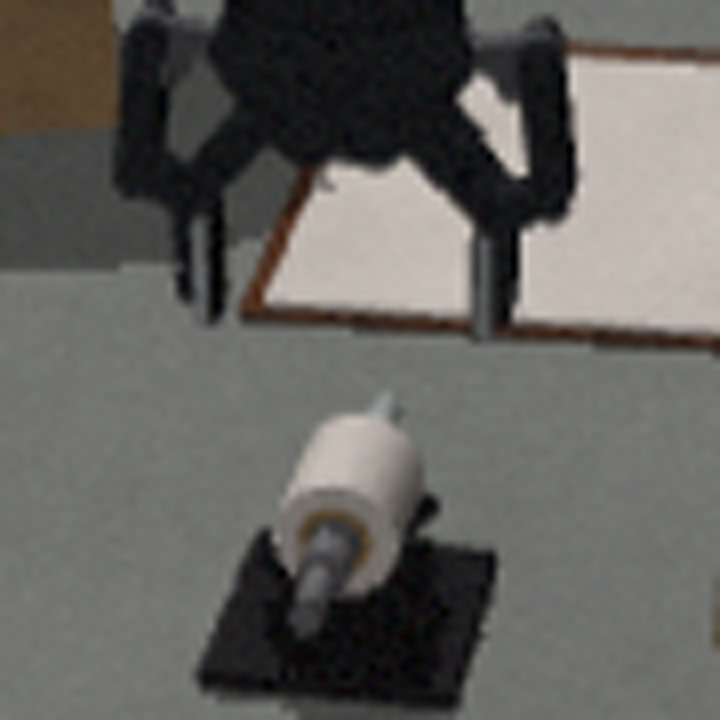

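The jaws straddle the roll: fingers at crop columns 205 and 487, roll axis near 350. Descending now.

>>> servo_tool:
  delta_pos:
    - [-0.0012,0.0255,-0.001]
    - [0,0.0255,0]
    - [0,0.0255,0]
    - [0,0,0]
  dr:
    - [-0.15,0,0]
    - [0,0,0]
    - [0,0,0]
    - [0,0,0]
  grip: [1,1,1,1]

```text
t: 3.55
tool_pos: [0.5664, 0.1729, 0.0603]
tool_rot: [-1.078, 1.344, -1.368]
contact_force: [0.5, 0.1, 0.5]
opening: 0.0854
```

```bash
python3 -c "
from h import *
plan([.5543,.1719,.045],-11.8)"
```

```text
t 3.55 pos [0.5664 0.1729 0.0603] a -11.93 tilt [0.027 0.004 0.   ] F [0.47 0.05 0.5 ] rows 1
[[0.0036, 0.015, -0.012]]
[[-1.47, -0.13, -0.56]]
```

>>> servo_tool:
  delta_pos:
    - [0.0035,0.0,-0.012]
    - [0,0.0,0]
  dr:
    - [-1.5,-0.1,-0.55]
    - [0,0,0]
  grip: [1,1]

```text
t: 3.8
tool_pos: [0.556, 0.1722, 0.0648]
tool_rot: [-1.1, 1.357, -1.36]
contact_force: [0.7, 0.2, -0.9]
opening: 0.085
```

```bash
python3 -c "
from h import *
plan([.5543,.1719,.045],-11.8)"
```

```text
t 3.8 pos [0.556  0.1722 0.0648] a -11.84 tilt [0.004 0.001 0.   ] F [ 0.66  0.16 -0.86] rows 1
[[0.0007, 0.0198, -0.0016]]
[[-0.24, -0.04, -0.12]]
```

>>> servo_tool:
  delta_pos:
    - [0,0.008,-0.0016]
    - [0,0.008,0]
    - [0,0.004,0]
  dr:
    - [-0.24,0,0]
    - [0,0,0]
    - [0,0,0]
  grip: [1,1,1]

```text
t: 4.18
tool_pos: [0.5556, 0.1729, 0.0459]
tool_rot: [-1.099, 1.358, -1.359]
contact_force: [0.1, -1.2, -0.3]
opening: 0.0851
```

```bash
python3 -c "
from h import *
plan([.5543,.1719,.045],-11.8)"
```

```text
t 4.17 pos [0.5556 0.1729 0.0459] a -11.83 tilt [0.004 0.003 0.   ] F [ 0.09 -1.21 -0.29] rows 1
[[0.0012, 0.0008, -0.0011]]
[[-0.19, -0.03, -0.2]]
```

>>> servo_tool:
  delta_pos:
    - [0.001,0.0008,-0.001]
    - [0,0,0]
    - [0,0,0]
    - [0,0,0]
    - [0,0,0]
  dr:
    - [-0.2,0,-0.2]
    - [0,0,0]
    - [0,0,0]
    - [0,0,0]
    - [0,0,0]
  grip: [0.6,0.3,0,0,0]

```text
t: 4.8
tool_pos: [0.5549, 0.1718, 0.0447]
tool_rot: [-1.104, 1.36, -1.36]
contact_force: [0.6, -0.3, -0.8]
opening: 0.0416
```

```bash
python3 -c "
from h import *
plan([.5543,.1719,.1],-11.8)"
```

```text
t 4.8 pos [0.5549 0.1718 0.0447] a -11.85 tilt [ 0. -0.  0.] F [ 0.57 -0.33 -0.82] rows 1
[[0.0001, -0.0553, -0.0006]]
[[-0.01, -0.05, 0.02]]
```

>>> servo_tool:
  delta_pos:
    - [0,-0.01,0]
    - [0,-0.02,0]
    - [0,-0.025,0]
    - [0,-0.025,0]
    - [0,-0.02,0]
  dr:
    - [0,0,0]
    - [0,0,0]
    - [0,0,0]
    - [0,0,0]
    - [0,0,0]
  grip: [0,0,0,0,0]

```text
t: 5.42
tool_pos: [0.5523, 0.1719, 0.1488]
tool_rot: [-1.11, 1.364, -1.358]
contact_force: [0.4, -0.2, -2.2]
opening: 0.042
```

Run:
```python
from h import *
plan([.5543,.1719,.17],-11.8)
im=ctrl.get_image("side"); crop("side",im,215,85,305,175,8,"s2.png")
im=ctrl.get_image("top"); crop("top",im,145,140,225,210,8,"t2.png")
```

```text
t 5.42 pos [0.5523 0.1719 0.1488] a -11.82 tilt [-0.006 -0.001  0.   ] F [ 0.45 -0.17 -2.23] rows 1
[[-0.0004, -0.0212, 0.0019]]
[[0.34, -0.02, 0.12]]
```

View pics/s2.png

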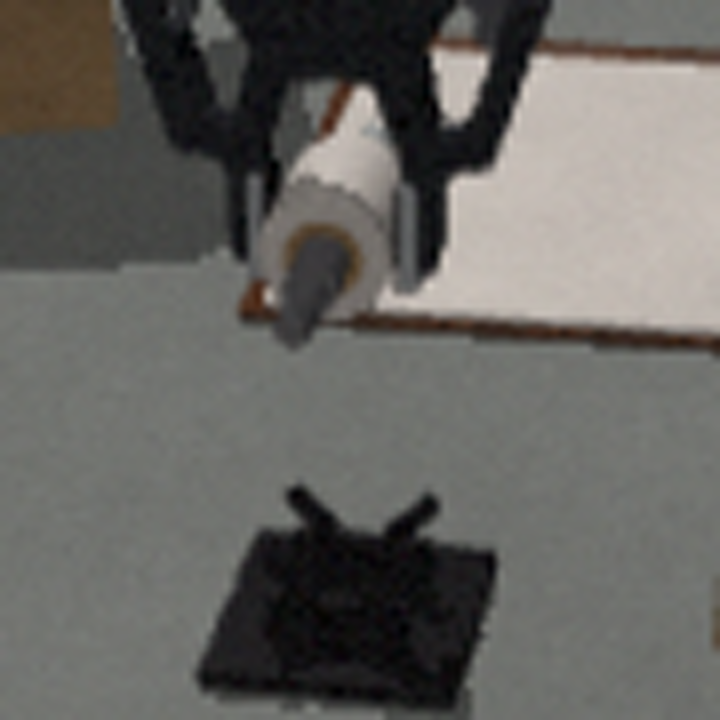

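View pics/t2.png

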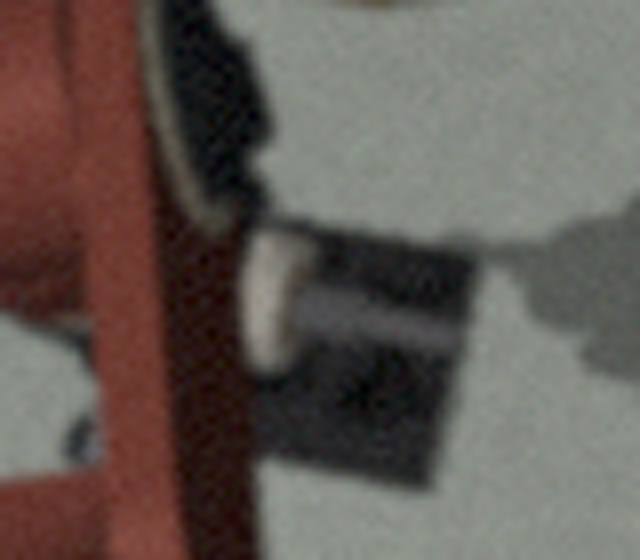

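```bash
cat >> h.py <<'E'
def tri(uvt,uvs):
    A=[];b=[]
    for n,uv in (("top",uvt),("side",uvs)):
        e,M,f,cx,cy=C[n]; d=M@np.array([(uv[0]-cx)/f,(uv[1]-cy)/f,1]); d/=np.linalg.norm(d)
        Q=np.eye(3)-np.outer(d,d); A.append(Q); b.append(Q@e)
    return np.linalg.lstsq(np.vstack(A),np.hstack(b),rcond=None)[0]
E
python3 - <<'E'
from h import *
# stub tip centre, roll face centre
t=tri((202.4,180.3),(251.0,126.5)); print("tip",t)
print("side@z.154", ray("side",(250.8,126.7),.154), ray("top",(202.4,180.1),.154), ray("side",(255.3,116.8),.154))
from scipy.spatial.transform import Rotation as R
u=np.array([.2048,.9788,0]); c=np.array([.5523,.1719,.154])
for L in(-70,-73,-77,-80,-83): print(L,proj("side",c+u*L/1000)[0].round(1),proj("top",c+u*L/1000)[0].round(1))
for L in(-20,-23,-26,-29,-32): print("face",L,proj("side",c+u*L/1000)[0].round(1))
E
```

```text
tip [0.53752637 0.09522872 0.15535949]
side@z.154 [0.53429139 0.0958854  0.154     ] [0.54102554 0.09573283 0.154     ] [0.54679032 0.15175691 0.154     ]
-70 [252.2 125.3] [199.4 181.3]
-73 [252.  125.8] [200.5 181.5]
-77 [251.7 126.6] [202.1 181.8]
-80 [251.5 127.1] [203.2 182.1]
-83 [251.2 127.7] [204.3 182.3]
face -20 [255.8 116.7]
face -23 [255.6 117.2]
face -26 [255.4 117.7]
face -29 [255.2 118.2]
face -32 [255.  118.7]
```

```bash
cat >> h.py <<'E'
def tgt(tip,th,z=.0747,L=77):
    t=np.radians(th); return stand2w([(tip[0]-L*np.sin(t))/1000,(tip[1]-L*np.cos(t))/1000,z]), 16.5-th
E
python3 -c "
from h import *
P,a=tgt((0,60),12,.19); print(P,a); plan(P,a,step=.04)"
```

```text
[ 0.51240083 -0.21973368  0.19      ] 4.5
t 5.53 pos [0.5541 0.1722 0.1509] a -11.81 tilt [-0.001  0.     0.   ] F [ 0.35 -0.03 -1.61] rows 10
[[0.0392, -0.0039, 0.0039], [0.0393, -0.0039, 0.0028], [0.0394, -0.0039, 0.0017], [0.0394, -0.0039, 0.0006], [0.0394, -0.0039, -0.0005]]
[[0.04, -1.63, 0.0], [0.0, -1.63, 0.0], [0.0, -1.63, 0.0], [0.0, -1.63, 0.0], [0.0, -1.63, 0.0]]
```

>>> servo_tool:
  delta_pos:
    - [0.02,-0.006,0.002]
    - [0.04,-0.006,0.003]
    - [0.04,-0.006,0.002]
    - [0.04,-0.006,0.001]
    - [0.04,-0.006,0]
  dr:
    - [0,-1.6,0]
    - [0,-1.6,0]
    - [0,-1.6,0]
    - [0,-1.6,0]
    - [0,-1.6,0]
  grip: [0,0,0,0,0]

```text
t: 6.15
tool_pos: [0.5338, -0.0093, 0.1797]
tool_rot: [-1.185, 1.254, -1.247]
contact_force: [-0.2, 0.5, -2.1]
opening: 0.0422
```

```bash
python3 -c "
from h import *
P,a=tgt((0,60),12,.19); print(P,a); plan(P,a,step=.04)"
```

```text
[ 0.51240083 -0.21973368  0.19      ] 4.5
t 6.15 pos [ 0.5338 -0.0093  0.1797] a -3.2 tilt [-0.005  0.001  0.   ] F [-0.16  0.47 -2.14] rows 6
[[0.0352, -0.0017, -0.0016], [0.0352, -0.0017, -0.0024], [0.0351, -0.0017, -0.0032], [0.035, -0.0017, -0.004], [0.0349, -0.0017, -0.0047]]
[[0.28, -1.28, -0.03], [0.0, -1.28, 0.0], [0.0, -1.28, 0.0], [0.0, -1.28, 0.0], [0.0, -1.28, 0.0]]
```

>>> servo_tool:
  delta_pos:
    - [0.04,-0.002,-0.0016]
    - [0.04,-0.002,-0.0024]
    - [0.04,-0.002,-0.003]
    - [0.04,-0.002,-0.004]
    - [0.02,0,-0.004]
  dr:
    - [0.3,-1.3,0]
    - [0,-1.3,0]
    - [0,-1.3,0]
    - [0,-1.3,0]
    - [0,-1.3,0]
  grip: [0,0,0,0,0]

```text
t: 6.78
tool_pos: [0.5128, -0.1952, 0.1859]
tool_rot: [-1.237, 1.168, -1.162]
contact_force: [0.5, 0.1, -2.1]
opening: 0.0419
```

```bash
python3 -c "
from h import *
P,a=tgt((0,60),12,.19); print(P,a); plan(P,a,step=.04)"
```

```text
[ 0.51240083 -0.21973368  0.19      ] 4.5
t 6.78 pos [ 0.5128 -0.1952  0.1859] a 3.45 tilt [-0.002  0.002  0.   ] F [ 0.5   0.1  -2.11] rows 1
[[0.0244, -0.0042, -0.0019]]
[[0.13, -1.05, -0.13]]
```

>>> servo_tool:
  delta_pos:
    - [0.015,-0.004,-0.001]
    - [0.008,0,-0.0005]
    - [0,0,0]
  dr:
    - [0.1,-0.9,-0.1]
    - [0,0,0]
    - [0,0,0]
  grip: [0,0,0]

```text
t: 7.15
tool_pos: [0.5111, -0.2196, 0.188]
tool_rot: [-1.244, 1.159, -1.151]
contact_force: [-0.6, -0.3, -2.8]
opening: 0.0416
```

Run:
```python
from h import *
P,a=tgt((0,60),12,.19); print(P,a); plan(P,a,step=.04)
im=ctrl.get_image("side"); crop("side",im,180,130,310,300,4,"s3.png")
im=ctrl.get_image("top"); crop("top",im,260,140,380,230,6,"t3.png")
```

```text
[ 0.51240083 -0.21973368  0.19      ] 4.5
t 7.15 pos [ 0.5111 -0.2196  0.188 ] a 4.21 tilt [-0.004  0.003  0.   ] F [-0.56 -0.26 -2.76] rows 1
[[0.0002, -0.002, 0.0013]]
[[0.2, -0.3, -0.17]]
```

View pics/s3.png

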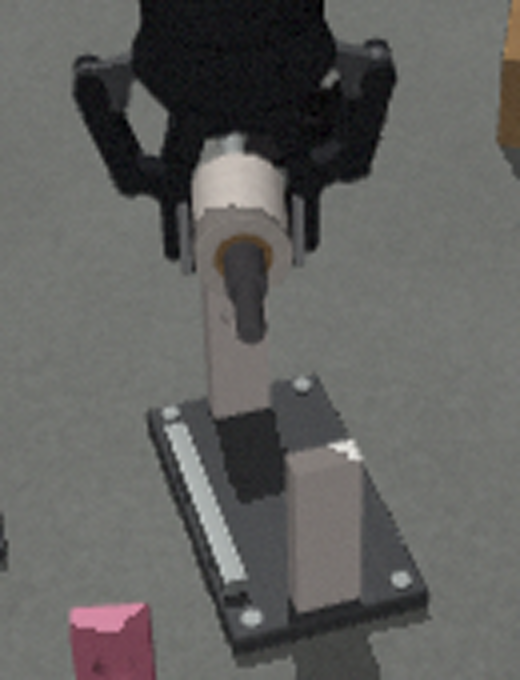

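View pics/t3.png

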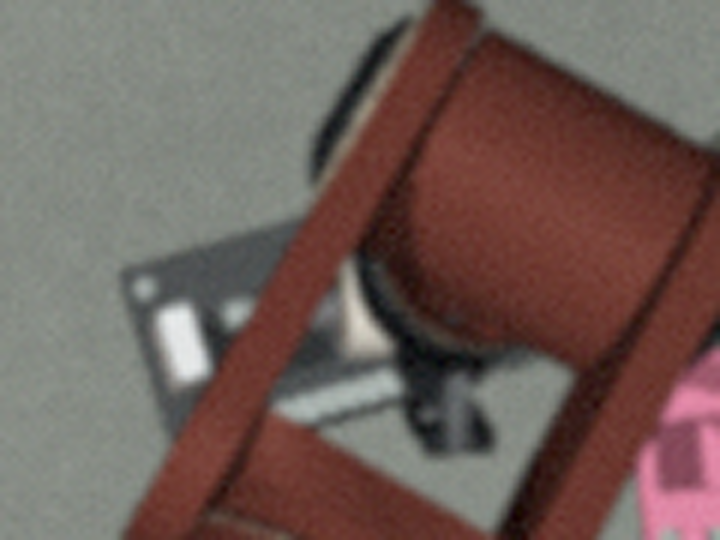

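Run:
```python
from h import *
o,M,a=state(); c=o["tool_pos"]-M[:,1]*.0053
for L in (77,60,46,-46,-77): 
    w=c-M[:,0]*L/1000; print(L,w.round(4),proj("top",w)[0].round(1),proj("side",w)[0].round(1))
```

```text
77 [ 0.5055 -0.1423  0.1936] [296.7 191.6] [237.6 163.9]
60 [ 0.5068 -0.1592  0.1936] [303.7 191. ] [238.1 168.6]
46 [ 0.5078 -0.1732  0.1935] [309.4 190.6] [238.6 172.6]
-46 [ 0.5147 -0.2649  0.1933] [347.  187.6] [242.3 201.9]
-77 [ 0.517  -0.2959  0.1932] [359.7 186.5] [243.7 213.2]
```

>>> servo_tool:
  delta_pos:
    - [0,0.015,0.0013]
    - [0,0.015,0]
    - [0,0.015,0]
    - [0,0.015,0]
    - [0,0,0]
  dr:
    - [0.2,-0.3,-0.15]
    - [0,0,0]
    - [0,0,0]
    - [0,0,0]
    - [0,0,0]
  grip: [0,0,0,0,0]

```text
t: 7.88
tool_pos: [0.5114, -0.2163, 0.1214]
tool_rot: [-1.247, 1.152, -1.145]
contact_force: [-0.0, -1.0, -2.0]
opening: 0.0418
```

```bash
python3 -c "
from h import *
P,a=tgt((0,60),12,.0747); print(P,a); plan(P,a,step=.04)"
```

```text
[ 0.51240083 -0.21973368  0.0747    ] 4.5
t 7.88 pos [ 0.5114 -0.2163  0.1214] a 4.71 tilt [-0.003  0.003  0.   ] F [-0.04 -0.95 -2.  ] rows 2
[[0.0018, 0.0233, 0.0004], [0.0017, 0.0234, 0.0003]]
[[0.17, 0.1, -0.17], [0.0, 0.1, 0.0]]
```

>>> servo_tool:
  delta_pos:
    - [0.0036,0.0,0.001]
    - [0,0.01,0]
    - [0,0.01,0]
    - [0,0,0]
  dr:
    - [0.2,0.2,-0.2]
    - [0,0,0]
    - [0,0,0]
    - [0,0,0]
  grip: [0,0,0,0]

```text
t: 8.38
tool_pos: [0.5137, -0.2208, 0.1013]
tool_rot: [-1.245, 1.148, -1.154]
contact_force: [0.7, 0.6, -1.4]
opening: 0.0427
```

Run:
```python
from h import *
P,a=tgt((0,60),12,.0747); print(P,a); plan(P,a,step=.01)
im=ctrl.get_image("side"); crop("side",im,200,170,300,290,5,"s4.png")
im=ctrl.get_image("top"); crop("top",im,260,140,380,230,6,"t4.png")
o,M,a=state(); c=o["tool_pos"]-M[:,1]*.0053
for L in (77,60,46,-46,-77): 
    w=c-M[:,0]*L/1000; print(L,w.round(4),proj("top",w)[0].round(1),proj("side",w)[0].round(1))
```

```text
[ 0.51240083 -0.21973368  0.0747    ] 4.5
t 8.38 pos [ 0.5137 -0.2208  0.1013] a 4.48 tilt [ 0.003 -0.002  0.   ] F [ 0.7   0.64 -1.37] rows 3
[[-0.0004, 0.0088, -0.0004], [-0.0004, 0.0089, -0.0004], [-0.0004, 0.0089, -0.0004]]
[[-0.16, -0.01, 0.12], [0.0, -0.01, 0.0], [0.0, -0.01, 0.0]]
77 [ 0.5082 -0.1443  0.1073] [295.6 194.1] [240.5 200.3]
60 [ 0.5095 -0.1612  0.1074] [302.  193.6] [241.1 205.3]
46 [ 0.5106 -0.1752  0.1074] [307.2 193.1] [241.6 209.5]
-46 [ 0.5178 -0.2669  0.1077] [341.9 190.2] [245.5 240.4]
-77 [ 0.5202 -0.2978  0.1078] [353.6 189.2] [247.  252.2]
```

View pics/s4.png

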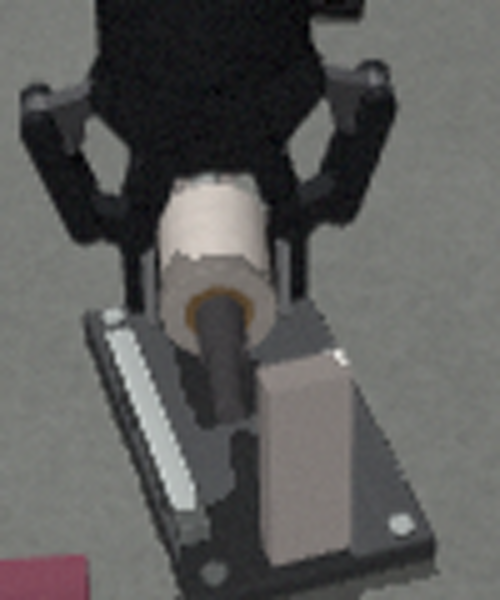

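View pics/t4.png

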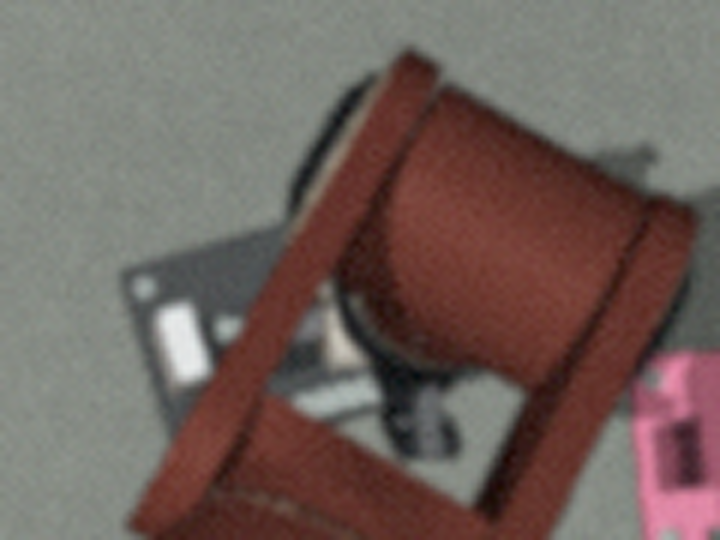

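Run:
```python
from h import *
im=cv2.imread("pics/top0.png"); 
c=cv2.resize(im[150:220,270:360],None,fx=8,fy=8,interpolation=cv2.INTER_CUBIC)
def pl(L,col):
    q=np.array([proj("top",stand2w(np.array(l)/1000))[0] for l in L]); q=((q+.5-[270,150])*8).astype(int)
    cv2.polylines(c,[q.reshape(-1,1,2)],True,col,1)
pl([(16,67,102),(16,81,102),(-16,81,102),(-16,67,102)],(0,0,255))
pl([(16,-67,102),(16,-81,102),(-16,-81,102),(-16,-67,102)],(0,0,255))
pl([(50,88,12),(50,-88,12),(-50,-88,12),(-50,88,12)],(0,255,0))
cv2.imwrite("pics/ov_t.png",c)
im=cv2.imread("pics/side0.png")
c=cv2.resize(im[185:295,205:305],None,fx=5,fy=5,interpolation=cv2.INTER_CUBIC)
def pl(L,col):
    q=np.array([proj("side",stand2w(np.array(l)/1000))[0] for l in L]); q=((q+.5-[205,185])*5).astype(int)
    cv2.polylines(c,[q.reshape(-1,1,2)],True,col,1)
pl([(16,67,102),(16,81,102),(-16,81,102),(-16,67,102)],(0,0,255))
pl([(16,-67,102),(16,-81,102),(-16,-81,102),(-16,-67,102)],(0,0,255))
pl([(50,88,12),(50,-88,12),(-50,-88,12),(-50,88,12)],(0,255,0))
t=np.linspace(0,6.28,24); pl([(8*np.cos(a),67,80+8*np.sin(a)) for a in t],(0,255,255))
cv2.imwrite("pics/ov_s.png",c)
```

```text
(no output)
```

View pics/ov_t.png

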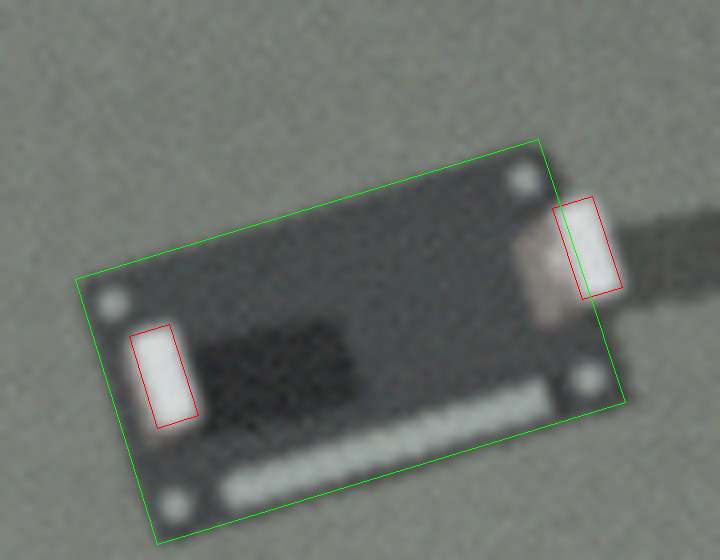

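View pics/ov_s.png

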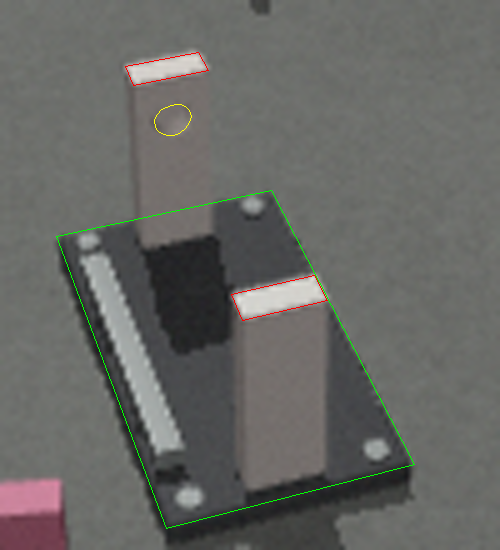

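The model overlay matches both pictures to about 1 px. Continuing the descent.

>>> servo_tool:
  delta_pos:
    - [-0.001,0.009,-0.001]
    - [0,0.009,0]
    - [0,0.007,0]
    - [0,0,0]
  dr:
    - [-0.15,0,0.1]
    - [0,0,0]
    - [0,0,0]
    - [0,0,0]
  grip: [0,0,0,0]

```text
t: 8.98
tool_pos: [0.5133, -0.2201, 0.0758]
tool_rot: [-1.245, 1.149, -1.153]
contact_force: [-0.1, 0.0, -1.9]
opening: 0.0422
```

```bash
cat >> h.py <<'E'
def rep(L=77,z0=.0747):
    o,M,a=state(); p=(.5234,-.2005,.288); d=(o["tool_pos"]-M[:,1]*.0053-M[:,0]*L/1000)-[p[0],p[1],0]
    c,s=np.cos(p[2]),np.sin(p[2]); Lo=lambda v:np.array([c*v[0]+s*v[1],-s*v[0]+c*v[1],v[2]])
    print("t",round(o["t"],2),"tip local mm",(Lo(d)*1000).round(1),"th",round(16.5-a,2),"F local",Lo(o["contact_force"]).round(2),"Tq",o["wrist_torque"].round(2),"op",round(o["opening"],4))
E
python3 -c "
from h import *
rep()
P,a=tgt((0,60),12,.0747); print(P,a); plan(P,a,step=.01)"
```

```text
t 8.97 tip local mm [ 0.7 59.4 81. ] th 12.01 F local [-0.1   0.04 -1.9 ] Tq [-0.01  0.02 -0.06] op 0.0422
[ 0.51240083 -0.21973368  0.0747    ] 4.5
t 8.97 pos [ 0.5133 -0.2201  0.0758] a 4.49 tilt [ 0.002 -0.001  0.   ] F [-0.11  0.01 -1.9 ] rows 1
[[-0.0005, 0.0011, -0.0008]]
[[-0.1, -0.01, 0.09]]
```

>>> servo_tool:
  delta_pos:
    - [-0.004,0.001,-0.0008]
    - [-0.003,0,-0.0006]
    - [-0.002,0,-0.0004]
    - [0,0,0]
  dr:
    - [-0.1,0,0.1]
    - [0,0,0]
    - [0,0,0]
    - [0,0,0]
  grip: [0,0,0,0]

```text
t: 9.48
tool_pos: [0.5111, -0.2108, 0.0754]
tool_rot: [-1.245, 1.15, -1.152]
contact_force: [0.7, -0.1, -3.0]
opening: 0.0419
```

```bash
python3 -c "
from h import *
rep()"
```

```text
t 9.47 tip local mm [ 1.3 68.9 80.7] th 12.0 F local [ 0.63 -0.28 -2.97] Tq [ 0.01 -0.05  0.01] op 0.0419
```

>>> servo_tool:
  delta_pos:
    - [-0.002,0.0005,-0.001]
    - [0,0,0]
    - [-0.0015,0,-0.0003]
    - [0,0,0]
  dr:
    - [0,0,0]
    - [0,0,0]
    - [0,0,0]
    - [0,0,0]
  grip: [0,0,0,0]

```text
t: 9.98
tool_pos: [0.5096, -0.2073, 0.0752]
tool_rot: [-1.245, 1.15, -1.152]
contact_force: [0.5, 0.6, -2.4]
opening: 0.042
```

```bash
python3 -c "
from h import *
rep()"
```

```text
t 9.97 tip local mm [ 0.8 72.7 80.4] th 12.0 F local [ 0.62  0.47 -2.4 ] Tq [-0.   -0.02 -0.03] op 0.042
```

>>> servo_tool:
  delta_pos:
    - [-0.001,0.0003,-0.0002]
    - [0,0,0]
    - [-0.001,0,-0.0002]
    - [0,0,0]
  dr:
    - [0,0,0]
    - [0,0,0]
    - [0,0,0]
    - [0,0,0]
  grip: [0,0,0,0]

```text
t: 10.48
tool_pos: [0.5094, -0.2063, 0.0753]
tool_rot: [-1.246, 1.148, -1.155]
contact_force: [-0.2, -0.5, -2.1]
opening: 0.0419
```

```bash
python3 -c "
from h import *
rep()"
```

```text
t 10.47 tip local mm [ 0.9 73.7 80.4] th 12.01 F local [-0.36 -0.41 -2.05] Tq [-0.28  0.03  0.  ] op 0.0419
```

>>> servo_tool:
  delta_pos:
    - [-0.001,0.0003,-0.0002]
    - [0,0,0]
  dr:
    - [0,0,0]
    - [0,0,0]
  grip: [0,0]

```text
t: 10.72
tool_pos: [0.5093, -0.2058, 0.0753]
tool_rot: [-1.246, 1.147, -1.156]
contact_force: [0.3, -2.4, -2.8]
opening: 0.0421
```

```bash
python3 -c "
from h import *
rep()"
```

```text
t 10.72 tip local mm [ 1.  74.2 80.3] th 12.01 F local [-0.34 -2.38 -2.84] Tq [-0.38 -0.07  0.02] op 0.0421
```

>>> servo_tool:
  delta_pos:
    - [-0.002,0.0002,0]
    - [-0.002,0,0]
    - [0,0,0]
  dr:
    - [0,0,0]
    - [0,0,0]
    - [0,0,0]
  grip: [0,0,0]

```text
t: 11.1
tool_pos: [0.5092, -0.2027, 0.0755]
tool_rot: [-1.248, 1.145, -1.158]
contact_force: [-0.9, -3.6, -1.2]
opening: 0.0421
```

```bash
python3 -c "
from h import *
rep();plan([.5,-.2,.0747],4.5)"
```

```text
t 11.1 tip local mm [ 1.8 77.2 80.3] th 11.99 F local [-1.88 -3.21 -1.19] Tq [-0.66  0.02  0.03] op 0.0421
t 11.1 pos [ 0.5092 -0.2027  0.0755] a 4.51 tilt [ 0.004 -0.007  0.   ] F [-0.89 -3.62 -1.19] rows 1
[[-0.0035, 0.0008, -0.009]]
[[-0.19, 0.01, 0.41]]
```

>>> servo_tool:
  delta_pos:
    - [-0.002,0.0005,0]
    - [-0.002,0,0]
    - [-0.002,0,0]
    - [0,0,0]
  dr:
    - [-0.2,0,0.5]
    - [0,0,0.1]
    - [0,0,0.1]
    - [0,0,0.1]
  grip: [0,0,0,0]

```text
t: 11.6
tool_pos: [0.509, -0.1994, 0.0754]
tool_rot: [-1.245, 1.151, -1.15]
contact_force: [0.8, -6.0, -3.6]
opening: 0.042
```

```bash
python3 -c "
from h import *
rep();plan([.5,-.2,.0747],4.5)"
```

```text
t 11.6 tip local mm [ 2.5 80.5 80.8] th 11.95 F local [-0.94 -5.97 -3.57] Tq [-1.13 -0.06  0.06] op 0.042
t 11.6 pos [ 0.509  -0.1994  0.0754] a 4.55 tilt [-0.     0.001  0.   ] F [ 0.79 -5.99 -3.57] rows 1
[[-0.0001, 0.0007, -0.0091]]
[[-0.0, 0.05, -0.06]]
```

>>> servo_tool:
  delta_pos:
    - [-0.003,0.0005,0]
    - [-0.003,0,0]
    - [-0.002,0,0]
    - [0,0,0]
  dr:
    - [0,0,0.2]
    - [0,0,0.2]
    - [0,0,0.2]
    - [0,0,0.1]
  grip: [0,0,0,0]

```text
t: 12.1
tool_pos: [0.509, -0.1969, 0.0757]
tool_rot: [-1.245, 1.149, -1.15]
contact_force: [-0.3, -8.6, -4.3]
opening: 0.0425
```

```bash
python3 -c "
from h import *
rep();plan([.5,-.2,.0747],4.5)
for i in range(5):
  ctrl.get_image('side'); rep()
"
```

```text
t 12.1 tip local mm [ 3.  82.9 81.1] th 11.88 F local [-2.72 -8.18 -4.33] Tq [-1.44 -0.02  0.04] op 0.0425
t 12.1 pos [ 0.509  -0.1969  0.0757] a 4.62 tilt [0.001 0.001 0.   ] F [-0.29 -8.62 -4.33] rows 1
[[0.0024, 0.001, -0.0092]]
[[-0.06, 0.12, -0.04]]
t 12.15 tip local mm [ 3.  82.8 81.1] th 11.89 F local [-2.46 -9.04 -4.22] Tq [-1.46 -0.08  0.08] op 0.0419
t 12.2 tip local mm [ 3.  82.8 81.1] th 11.89 F local [-1.93 -8.56 -3.38] Tq [-1.44 -0.05  0.06] op 0.0421
t 12.25 tip local mm [ 3.  82.9 81.1] th 11.89 F local [-3.01 -7.24 -3.38] Tq [-1.5  -0.04  0.03] op 0.042
t 12.3 tip local mm [ 3.  82.9 81. ] th 11.89 F local [-2.76 -8.42 -4.01] Tq [-1.45 -0.04  0.07] op 0.0419
t 12.35 tip local mm [ 3.  82.9 81. ] th 11.89 F local [-2.8  -7.64 -4.34] Tq [-1.43 -0.06  0.07] op 0.0425
```

>>> servo_tool:
  delta_pos:
    - [-0.0035,0.0008,0]
  dr:
    - [0,0.1,0.2]
  grip: [0]

```text
t: 12.48
tool_pos: [0.5088, -0.1951, 0.0751]
tool_rot: [-1.244, 1.151, -1.151]
contact_force: [-0.8, -9.9, -2.6]
opening: 0.0419
```

```bash
python3 -c "
from h import *
plan([.5,-.2,.0747],4.5)
for i in range(4):
  rep();ctrl.get_image('side')
"
```

```text
t 12.47 pos [ 0.5088 -0.1951  0.0751] a 4.52 tilt [0.001 0.001 0.   ] F [-0.79 -9.88 -2.61] rows 1
[[0.0042, 0.0004, -0.0092]]
[[-0.06, 0.02, -0.05]]
t 12.47 tip local mm [ 3.5 84.7 80.5] th 11.98 F local [-3.57 -9.25 -2.61] Tq [-1.54  0.03  0.12] op 0.0419
t 12.53 tip local mm [ 3.5 84.9 80.5] th 11.97 F local [-3.13 -9.09 -2.34] Tq [-1.52  0.06  0.06] op 0.0418
t 12.57 tip local mm [ 3.6 84.7 80.6] th 11.96 F local [-2.68 -8.94 -2.83] Tq [-1.57  0.08  0.1 ] op 0.042
t 12.62 tip local mm [ 3.5 84.7 80.6] th 11.96 F local [-2.81 -8.87 -2.92] Tq [-1.51  0.04  0.13] op 0.0419
```

>>> servo_tool:
  delta_pos:
    - [-0.0038,0.0003,0]
  dr:
    - [0,0,0.2]
  grip: [0]

```text
t: 12.8
tool_pos: [0.5088, -0.1934, 0.0754]
tool_rot: [-1.245, 1.149, -1.151]
contact_force: [-0.2, -10.6, -2.5]
opening: 0.0422
```

```bash
python3 -c "
from h import *
plan([.5,-.2,.0747],4.5)
for i in range(4):
  rep();im=ctrl.get_image('side')
crop('side',im,200,170,300,290,5,'s5.png')
"
```

```text
t 12.8 pos [ 0.5088 -0.1934  0.0754] a 4.56 tilt [ 0.001 -0.     0.   ] F [ -0.18 -10.63  -2.48] rows 1
[[0.0059, 0.0007, -0.0093]]
[[-0.08, 0.06, 0.03]]
t 12.8 tip local mm [ 3.9 86.3 80.7] th 11.94 F local [ -3.2  -10.14  -2.48] Tq [-1.71  0.04  0.09] op 0.0422
t 12.85 tip local mm [ 3.9 86.5 80.7] th 11.93 F local [ -2.37 -10.42  -3.13] Tq [-1.73  0.04  0.11] op 0.0418
t 12.9 tip local mm [ 3.9 86.4 80.7] th 11.93 F local [ -3.86 -10.17  -3.45] Tq [-1.75  0.04  0.16] op 0.0418
t 12.95 tip local mm [ 3.9 86.3 80.7] th 11.93 F local [ -2.58 -10.41  -3.54] Tq [-1.77 -0.04  0.16] op 0.042
```

View pics/s5.png

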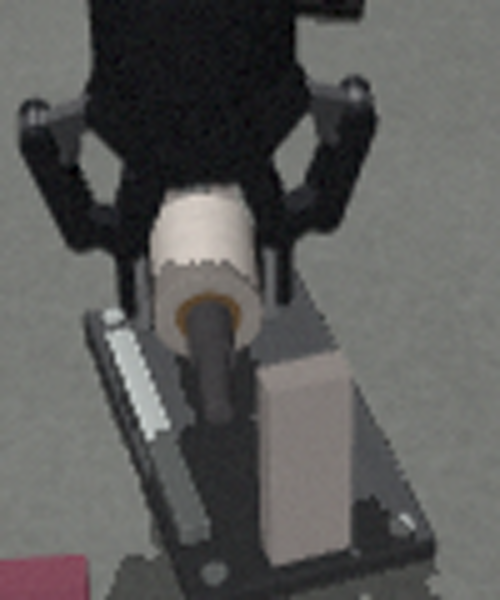

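```bash
cat >> h.py <<'E'
def piv(th,px,c=12.9,z=.0750,y0=73.75):
    o,M,a0=state(); P,a=tgt((px,y0),th,z,L=77-c)
    d=M.T@(P-o["tool_pos"]); B=Mt(a)
    print("need mm",(d*1000).round(2),"turn",np.degrees(R.from_matrix(M.T@B).as_rotvec()).round(2))
E
python3 -c "
from h import *
rep(); piv(12,1); piv(10,1)"
```

```text
t 13.0 tip local mm [ 3.9 86.3 80.7] th 11.94 F local [-3.35 -9.98 -3.31] Tq [-1.7   0.06  0.12] op 0.042
need mm [-0.03  0.42 -0.3 ] turn [-0.08  0.06  0.03]
need mm [-0.07  0.42  1.94] turn [-0.08 -1.94  0.04]
```

>>> servo_tool:
  delta_pos:
    - [-0.0022,0.0004,0.0021]
  dr:
    - [-0.1,-2,0.2]
  grip: [0]

```text
t: 13.12
tool_pos: [0.511, -0.1932, 0.0756]
tool_rot: [-1.263, 1.122, -1.125]
contact_force: [-0.3, -10.0, -4.1]
opening: 0.0419
```

```bash
python3 -c "
from h import *
rep(); ctrl.get_image('side'); rep();piv(10,1); piv(8,.8)"
```

```text
t 13.12 tip local mm [ 3.4 86.4 80.7] th 9.87 F local [-3.1  -9.56 -4.08] Tq [-1.77 -0.03  0.09] op 0.0419
t 13.18 tip local mm [ 3.5 86.4 80.8] th 9.8 F local [ -4.67 -10.3   -3.05] Tq [-1.76  0.05  0.2 ] op 0.0418
need mm [-0.07  0.64 -0.55] turn [-0.02  0.2   0.12]
need mm [-0.06  0.64  1.49] turn [-0.02 -1.8   0.12]
```

>>> servo_tool:
  delta_pos:
    - [-0.0022,0.0006,0.001]
  dr:
    - [0,-1.8,0.3]
  grip: [0]

```text
t: 13.3
tool_pos: [0.5128, -0.193, 0.0757]
tool_rot: [-1.276, 1.096, -1.101]
contact_force: [3.0, -10.0, -3.8]
opening: 0.0421
```

```bash
python3 -c "
from h import *
rep(); im=ctrl.get_image('side'); rep();piv(8,.3); piv(6,.0)
crop('side',im,200,170,300,290,5,'s6.png')"
```

```text
t 13.3 tip local mm [ 2.6 86.4 80.9] th 7.94 F local [  0.03 -10.47  -3.82] Tq [-1.68 -0.49  0.01] op 0.0421
t 13.35 tip local mm [ 2.7 86.4 81. ] th 7.89 F local [ -1.88 -10.63  -3.9 ] Tq [-1.71 -0.24  0.05] op 0.0421
need mm [-0.06  0.8  -0.83] turn [-0.14  0.11  0.11]
need mm [-0.06  0.8   1.11] turn [-0.14 -1.89  0.11]
```

View pics/s6.png

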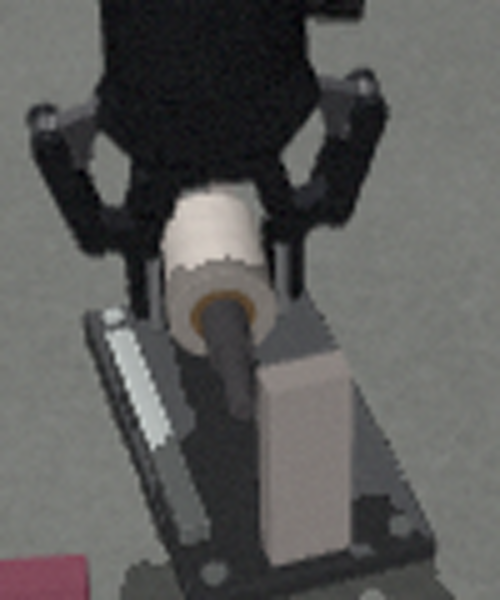

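>>> servo_tool:
  delta_pos:
    - [-0.0027,0.0014,0.001]
  dr:
    - [-0.1,-1.9,0.3]
  grip: [0]

```text
t: 13.48
tool_pos: [0.515, -0.1925, 0.0755]
tool_rot: [-1.289, 1.069, -1.076]
contact_force: [3.2, -9.8, -3.7]
opening: 0.0422
```

```bash
python3 -c "
from h import *
rep(); im=ctrl.get_image('side'); rep();piv(6,.0,13.1); piv(4,.0,13.1)
crop('side',im,200,170,300,290,5,'s7.png')"
```

```text
t 13.47 tip local mm [ 2.2 86.7 80.6] th 5.96 F local [  0.3  -10.3   -3.73] Tq [-1.63 -0.54 -0.01] op 0.0422
t 13.53 tip local mm [ 2.3 86.7 80.6] th 5.89 F local [ -0.34 -11.58  -2.83] Tq [-1.66 -0.37  0.01] op 0.042
need mm [-0.04  0.48 -1.11] turn [-0.21  0.11  0.13]
need mm [-0.08  0.49  1.12] turn [-0.21 -1.89  0.14]
```

View pics/s7.png

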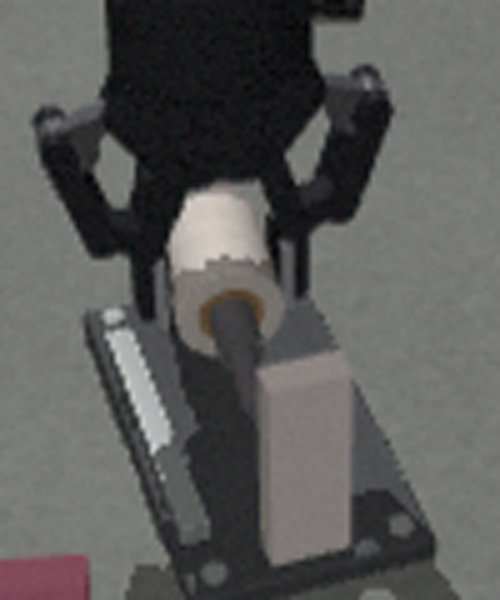

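>>> servo_tool:
  delta_pos:
    - [-0.0024,0.001,0.0016]
  dr:
    - [-0.2,-2,0.3]
  grip: [0]

```text
t: 13.65
tool_pos: [0.5175, -0.192, 0.0755]
tool_rot: [-1.305, 1.042, -1.048]
contact_force: [1.6, -10.1, -1.8]
opening: 0.0423
```

```bash
python3 -c "
from h import *
rep(); im=ctrl.get_image('side'); rep();piv(4,.0,13.1); piv(2,.0,13.1)"
```

```text
t 13.65 tip local mm [ 1.9 86.7 80.6] th 3.83 F local [ -1.34 -10.15  -1.79] Tq [-1.6  -0.27  0.17] op 0.0423
t 13.7 tip local mm [ 2.  86.6 80.6] th 3.76 F local [ -2.24 -11.26  -3.36] Tq [-1.75 -0.21  0.08] op 0.0421
need mm [-0.14  0.55 -1.43] turn [-0.13  0.24  0.15]
need mm [-0.17  0.55  0.8 ] turn [-0.13 -1.76  0.15]
```

>>> servo_tool:
  delta_pos:
    - [-0.0024,0.001,0.001]
  dr:
    - [-0.1,-1.9,0.3]
  grip: [0]

```text
t: 13.82
tool_pos: [0.5196, -0.1916, 0.0756]
tool_rot: [-1.319, 1.015, -1.022]
contact_force: [3.5, -10.0, -3.4]
opening: 0.0421
```

```bash
python3 -c "
from h import *
rep(); im=ctrl.get_image('side'); rep();piv(2,.0,13.1); piv(0,.0,13.1)"
```

```text
t 13.82 tip local mm [ 1.3 86.6 80.7] th 1.81 F local [  0.47 -10.59  -3.44] Tq [-1.61 -0.52  0.01] op 0.0421
t 13.88 tip local mm [ 1.4 86.6 80.8] th 1.74 F local [ -0.69 -10.41  -3.58] Tq [-1.71 -0.42 -0.  ] op 0.0419
need mm [-0.26  0.69 -1.33] turn [-0.19  0.26  0.18]
need mm [-0.29  0.69  0.9 ] turn [-0.19 -1.74  0.18]
```

>>> servo_tool:
  delta_pos:
    - [-0.0024,0.0012,0.0012]
  dr:
    - [-0.2,-1.8,0.3]
  grip: [0]

```text
t: 14.0
tool_pos: [0.5218, -0.1911, 0.0755]
tool_rot: [-1.333, 0.99, -0.997]
contact_force: [2.7, -10.0, -3.0]
opening: 0.0424
```

```bash
python3 -c "
from h import *
rep(); im=ctrl.get_image('side'); rep();piv(0,.0,13.1)
crop('side',im,200,170,300,290,5,'s8.png')
im=ctrl.get_image('top');crop('top',im,260,140,380,230,6,'t8.png')"
```

```text
t 14.0 tip local mm [ 1.  86.5 80.6] th -0.1 F local [ -0.2  -10.34  -2.95] Tq [-1.52 -0.45  0.  ] op 0.0424
t 14.05 tip local mm [ 1.  86.5 80.6] th -0.16 F local [ -1.26 -10.02  -3.6 ] Tq [-1.68 -0.33  0.02] op 0.0422
need mm [-0.39  0.56 -1.26] turn [-0.12  0.16  0.2 ]
```

View pics/s8.png

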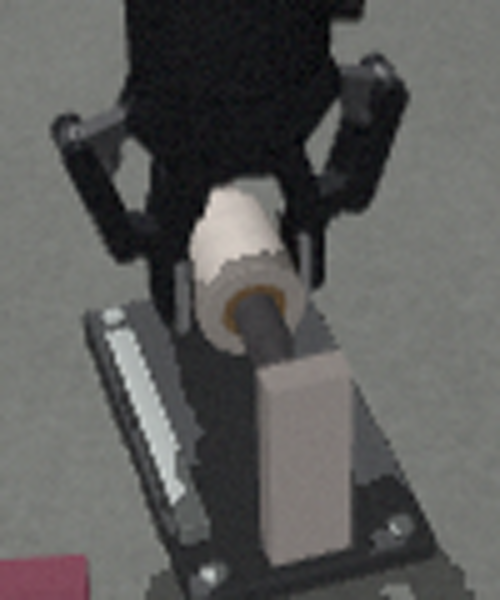

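View pics/t8.png

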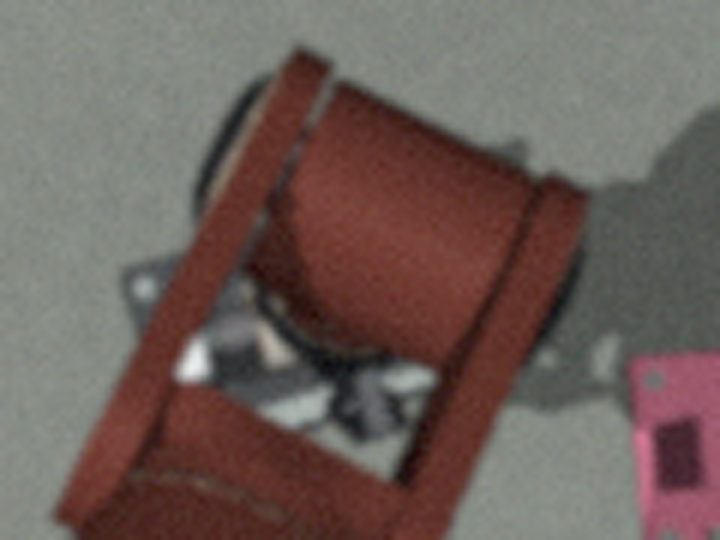

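>>> servo_tool:
  delta_pos:
    - [-0.002,0.001,-0.0008]
  dr:
    - [-0.1,0.15,0.3]
  grip: [0]

```text
t: 14.22
tool_pos: [0.5217, -0.1915, 0.0756]
tool_rot: [-1.332, 0.992, -0.999]
contact_force: [2.2, -9.0, -3.4]
opening: 0.0422
```

```bash
python3 -c "
from h import *
rep();ctrl.get_image('side'); rep();piv(0,.0,10)"
```

```text
t 14.22 tip local mm [ 1.  86.1 80.6] th 0.07 F local [-0.46 -9.21 -3.38] Tq [-1.57 -0.38  0.01] op 0.0422
t 14.28 tip local mm [ 1.  86.1 80.6] th 0.07 F local [-0.5  -9.75 -3.91] Tq [-1.56 -0.39  0.03] op 0.042
need mm [ 2.35  0.57 -0.95] turn [-0.12 -0.07  0.21]
```

>>> servo_tool:
  delta_pos:
    - [0.0005,0.0014,-0.0015]
  dr:
    - [-0.1,0,0.3]
  grip: [0]

```text
t: 14.4
tool_pos: [0.5221, -0.1941, 0.0753]
tool_rot: [-1.33, 0.992, -0.999]
contact_force: [3.3, -8.1, -2.2]
opening: 0.0424
```

```bash
python3 -c "
from h import *
rep();ctrl.get_image('side'); rep();piv(0,.0,10)"
```

```text
t 14.4 tip local mm [ 0.7 83.5 80.4] th 0.1 F local [ 0.82 -8.7  -2.18] Tq [-1.19 -0.6  -0.15] op 0.0424
t 14.45 tip local mm [ 0.7 83.3 80.4] th 0.12 F local [ 1.57 -8.35 -2.43] Tq [-1.16 -0.55 -0.11] op 0.042
need mm [-0.49  0.38 -0.6 ] turn [-0.22 -0.12  0.18]
```

>>> servo_tool:
  delta_pos:
    - [0.0008,0.0008,-0.0008]
    - [0.0008,0.0004,0]
  dr:
    - [-0.2,-0.1,0.2]
    - [0,0,0.1]
  grip: [0,0]

```text
t: 14.7
tool_pos: [0.5238, -0.1981, 0.0755]
tool_rot: [-1.33, 0.991, -0.999]
contact_force: [-0.1, -5.0, -2.3]
opening: 0.0427
```

```bash
python3 -c "
from h import *
rep();ctrl.get_image('side'); rep();piv(0,.0,4)"
```

```text
t 14.7 tip local mm [ 1.1 79.2 80.6] th 0.05 F local [-1.52 -4.72 -2.29] Tq [-0.89 -0.04  0.07] op 0.0427
t 14.75 tip local mm [ 1.  79.2 80.5] th 0.05 F local [-1.18 -5.18 -2.34] Tq [-0.88 -0.12  0.09] op 0.0418
need mm [ 1.39  0.42 -0.94] turn [-0.21 -0.05  0.15]
```

>>> servo_tool:
  delta_pos:
    - [0.0007,0.0005,-0.0005]
    - [0.0007,0.0003,0]
  dr:
    - [-0.2,0,0.1]
    - [0,0,0.1]
  grip: [0,0]

```text
t: 15.0
tool_pos: [0.5238, -0.1988, 0.0751]
tool_rot: [-1.328, 0.997, -0.993]
contact_force: [-3.7, 1.1, 3.7]
opening: 0.0425
```

```bash
python3 -c "
from h import *
rep();ctrl.get_image('side'); rep();piv(0,.0,4)"
```

```text
t 15.0 tip local mm [ 0.9 78.5 80.7] th 0.08 F local [-3.23  2.14  3.68] Tq [0.   0.3  0.01] op 0.0425
t 15.05 tip local mm [ 0.9 78.5 80.7] th 0.08 F local [-1.13  1.71  1.93] Tq [0.01 0.29 0.01] op 0.0422
need mm [ 0.77  0.09 -0.84] turn [-0.03 -0.08 -0.22]
```

>>> servo_tool:
  delta_pos:
    - [0,-0.0003,0]
    - [0,0,0]
    - [0,0,0]
    - [0,0,0]
  dr:
    - [0,0,0]
    - [0,0,0]
    - [0,0,0]
    - [0,0,0]
  grip: [0,0.6,0.8,1]

```text
t: 15.55
tool_pos: [0.5237, -0.1976, 0.075]
tool_rot: [-1.327, 0.998, -0.991]
contact_force: [0.5, -0.3, 0.3]
opening: 0.0836
```

```bash
python3 -c "
from h import *
rep();im=ctrl.get_image('side'); rep();o,M,a=state(); plan([o['tool_pos'][0],o['tool_pos'][1],.18],16.5)
crop('side',im,200,170,300,290,5,'s9.png')"
```

```text
t 15.55 tip local mm [ 1.2 79.6 80.7] th 0.07 F local [ 0.39 -0.48  0.3 ] Tq [-0.04 -0.   -0.03] op 0.0836
t 15.6 tip local mm [ 1.2 79.6 80.7] th 0.07 F local [ 0.    0.09 -0.12] Tq [-0.   -0.01 -0.04] op 0.0851
t 15.6 pos [ 0.5237 -0.1977  0.075 ] a 16.43 tilt [-0.001  0.006  0.   ] F [-0.02  0.08 -0.12] rows 2
[[-0.0003, -0.0525, 0.0001], [0.0, -0.0525, 0.0]]
[[-0.07, -0.03, -0.32], [0.0, -0.03, 0.0]]
```

View pics/s9.png

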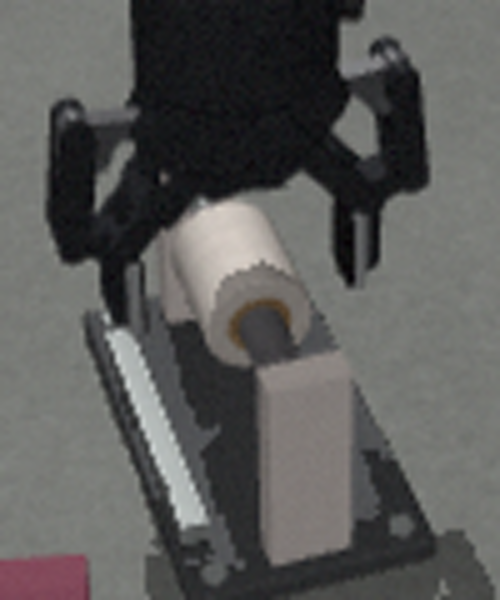

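The fingers are open and the force reads zero, with the roll hanging between the cheeks. Raising the tool straight up.

>>> servo_tool:
  delta_pos:
    - [0,-0.01,0]
    - [0,-0.015,0]
    - [0,-0.02,0]
    - [0,-0.03,0]
    - [0,-0.04,0]
  dr:
    - [0,0,-0.2]
    - [0,0,0]
    - [0,0,0]
    - [0,0,0]
    - [0,0,0]
  grip: [1,1,1,1,1]

```text
t: 16.23
tool_pos: [0.5223, -0.1971, 0.1937]
tool_rot: [-1.329, 1.0, -0.991]
contact_force: [0.8, -0.4, 0.2]
opening: 0.0854
```

>>> servo_tool:
  delta_pos:
    - [-0.04,-0.02,0]
    - [-0.06,-0.01,0]
    - [-0.06,0,0]
    - [-0.06,0,0]
    - [-0.03,0,0]
  dr:
    - [0,0,0]
    - [0,0,0]
    - [0,0,0]
    - [0,0,0]
    - [0,0,0]
  grip: [1,1,1,1,1]

```text
t: 16.85
tool_pos: [0.4542, 0.046, 0.2387]
tool_rot: [-1.318, 0.986, -1.01]
contact_force: [-0.1, 0.5, 1.0]
opening: 0.0858
```

Run:
```python
from h import *
rep();im=ctrl.get_image('side');crop('side',im,205,185,305,295,5,'s10.png')
im=ctrl.get_image('top');crop('top',im,270,155,370,230,8,'t10.png')
for d in ctrl.masks_of("top","spindle"): print(d["score"],d["extent"])
for L,n in ((26,"rollL"),(-26,"rollR"),(0,"c")):
  w=stand2w(np.array([0,L+1,80])/1000); print(n,((proj("top",w)[0]+.5-[270,155])*8).round(),((proj("side",w)[0]+.5-[205,185])*5).round())
```

```text
t 16.85 tip local mm [  4.1 333.  243.6] th 0.39 F local [-0.    0.5   0.98] Tq [ 0.   -0.05  0.02] op 0.0858
0.58 [296.1, 180.5, 340.4, 202.5]
rollL [293. 302.] [200. 177.]
rollR [439. 258.] [239. 258.]
c [366. 280.] [219. 217.]
```

View pics/s10.png

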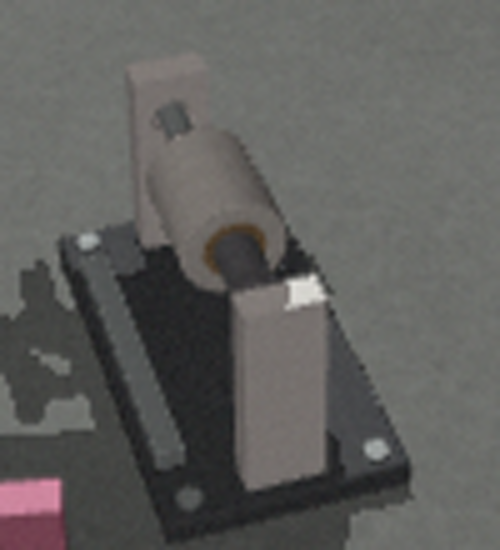

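View pics/t10.png

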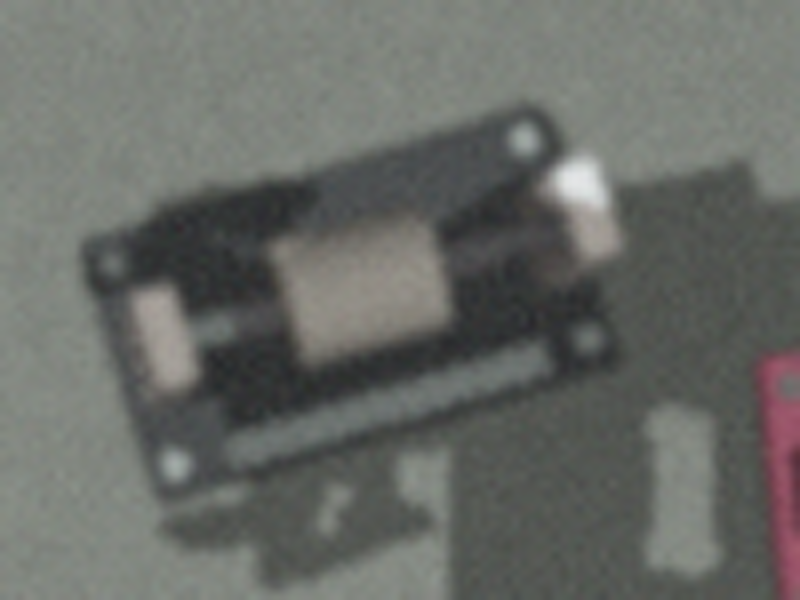

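>>> servo_tool:
  delta_pos:
    - [0,0,0]
    - [0,0,0]
  dr:
    - [0,0,0]
    - [0,0,0]
  grip: [1,1]

```text
t: 17.25
tool_pos: [0.4554, 0.0433, 0.2394]
tool_rot: [-1.318, 0.986, -1.012]
contact_force: [0.4, 0.2, 1.0]
opening: 0.0853
```

```bash
python3 -c "
from h import *
rep(); print(ctrl.finish_job())"
```

```text
t 17.25 tip local mm [  4.6 330.1 244.2] th 0.46 F local [0.41 0.13 0.97] Tq [-0.03 -0.01 -0.04] op 0.0853
the job is handed in; nothing more can be done
None
```

The roll is loaded in the larger dark stand, with both spindle ends in their cups, and I handed the job in at about 17 s. The system gave no verdict, so this rests on my own checks.

**How it went:** I gripped the roll from above and lifted it clear of the rest. I came in 12° askew and felt the plunger meet the floor of the left cup. I then pushed the spring in about 12.5 to 13 mm, with axial readings around 11 N and no single reading above 12 N. I swung the spindle into line and let the stub out until it reached the floor of the right cup. There the net force along the axis dropped from about −5 N to about +2 N. Then I released the roll and withdrew.

**Last checks:**
- **Seating:** the final pictures show both ends inside the cups, the roll near the middle and its axis along the cup line.
- **Release:** after the fingers opened, the measured force was near zero.
- **Bystanders:** the arm did not go near the carton, the stamp or the cardboard ring. I took no final picture of them.

**Where readings disagreed:**
- **Spring travel:** the amount worked out from position came out about 0.7 mm more than from force. At the end that was about 4.7 mm by position, against the 4 mm expected for a seated plunger.
- **Roll height:** the roll may sit 1 to 2 mm high, but the play in the cups limits this to 2 mm, inside the 3.5 mm tolerance.

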